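Swing the meter's dust cover aside and fit its reference plate

ROBOT

A 6-joint arm with a two-finger parallel gripper is mounted at the origin on a cart in front of the work surface, level with it; the furniture and walls round the work are solid. World frame = base frame: x ahead of the robot, y to its left, z up, the work surface at z = 0. Lengths are in m, angles in rad, forces in N, time in s.
With the tool pointing down it reaches from about 0.325 to 0.925 m from the base axis. Payload 3.1 kg.
Tool frame: the origin (TCP) lies at the very end of the fingers, on their centre line; the grasp point (between the pads) lies 19 mm behind it; z points along the fingers, y is the line along which they close (so a half turn about z gives the same grasp; the last joint's range is limited). The gripper opens to 85 mm and grips with 20 to 120 N. Pads are 22 mm wide; open, the fingers measure 114 mm over their backs; the gripper's body (76 mm by 85 mm) begins 54 mm behind the grasp point. The pads swing forward as they close: fully open they stand 13 mm farther back than shut.
Start: joints at [1.12, 0.217, 1.613, -0, 1.311, -0.112], TCP at [0.208, 0.589, 0.231] pointing down, gripper open.
Joint ranges: [-2.75, 2.75], [-0.78, 2.1], [0.31, 2.55], [-1.13, 4.27], [0.13, 2.63], [-2.58, 2.58]. Speed limits (rad/s): [2.79, 2.79, 3.14, 3.14, 3.14, 3.14].

INTERFACE

Orientations are given as a unit quaternion [x, y, z, w].
In Python, from cell import bot gives the robot as it stands.
- The arm moves only by the tool play_rows, never from a script. Its argument "increments" is text: rows parted by semicolons, each of 4 numbers parted by spaces: the shift along the tool's x, y, z in cm, then the turn about the tool's z in degrees. A call has 1 to 8 rows; each row is the pose to reach, as a shift and turn from the pose commanded when the call began, along the tool's axes at that moment; what a row does not reach only later rows make up. A row lasts 1/12 s, in which the tool goes at most 41.7 mm and 7.16 degrees, less where a joint would pass 70% of its speed; a pose out of reach is approached as far as the arm can. A call with a gripper value outside its range is refused whole. "jaw" is the closure in counts, from 0 (fully open) to 255 (shut), set as the call begins (left out, the last holds). The fingers move at their own pace and stop on an object; "force" is the grip in N (left out, the last holds). Time passes only in rows, so rows that repeat a pose let the fingers close. It gives the time, the measured TCP pose, the force, the opening and the grip force at its end, in the units of the state.
- bot.get_state(): the state, without advancing time (a new reading comes with each control period).
- bot.snapshot(name): name is "scene" or "top" or "wrist"; returns a dict with "pixels" (480x640x3 uint8, red, green, blue), "fx", "fy", "cx", "cy" (pixels), "camera_from_world" (4x4, takes a point from world to camera coordinates). Camera axes: x right, y down, z forward; pixel columns grow to the right and rows downward; lengths in m; the calibration is good to about 2 mm. A picture is of the moment at which its call begins. There is no depth.
- bot.hand_in(): hands the job in; it is judged then, once.
The state is a dict: "time": time; "joint_pos": joint angles; "dq": joint speeds; "joint_efforts": joint torques, N m; "tool_pos": TCP position; "eef_rot": TCP orientation; "force": force on the tool from outside, world axes, zero at the start; "wrist_torque": the same for the moment, N m; "gripper_width": finger opening in m; "finger_force": force on a finger pad.
Only numpy, scipy, OpenCV 4.12 (cv2) and the standard library are available. Lean on these libraries where they do the work, as an engineer would, in place of code of your own. Each camera call takes 0.05 s, during which the arm holds its last target. There are 200 camera calls.

TASK

Get the benchtop meter ready for calibration: swing its pivoting dust cover as far aside as it goes, whichever way its hidden stop lets it turn, to uncover the port in the deck. Then fit the small tabbed reference plate into the port, whichever way round it drops in flush, and let go of it, leaving the cover wide open and the bottle and beaker undisturbed.

Things in the scene. Friction and masses are not known exactly. Their poses are not given: they have to be found in the camera images.
- meter: the benchtop meter: a white box 124 (x) x 130 (y) x 45 mm high that does not move. Origin at the centre of its underside, x towards its back (the pivot side), y to its left, z up; its grey panel with display and keys is on the -x side. Its flat deck is at height 45 mm.
- pivot (a point): on the meter: the axis of the dust cover's one upright pin, at meter x = 50, y = 0 mm, at the height of the cover's underside (54 mm; 9 mm above the deck). Axes as the meter's. The cover is a round aluminium paddle, 80 mm in diameter, 4 mm thick, centred 58 mm from the pin.
- cover (a joint): angle of the dust cover about its pin, rad: 0 = shut (it points from the pin to the meter's -x side), positive = counter-clockwise from above (outer end goes to the meter's -y side). End stops at +1.7 and -1.7, but a hidden stop pin blocks one direction, which one varies and must be felt, after about 0.05 rad. The other way resists with about 1.5 N at the knob; it stays where it is left.
- knob (a point): centre of the top of the cover's upright black thumb knob: a cylinder 14 mm in diameter and 26 mm tall standing on the cover, 86 mm from the pin on the cover's centre line. When the cover is shut it is at meter x = -36, y = 0, z = 84 mm. It turns with the cover.
- port (a point): centre of the floor of the port under the cover, at meter x = -8, y = 0, z = 37 mm; axes as the meter's. The port is a recess 8 mm deep, 36 mm (x) by 48 mm (y), with a slot 16 mm wide and 10 mm long in the middle of only one of its two y ends; which end varies and is hidden until the cover is open.
- plate: grey reference plate, loose, flat on the worktop: 32 (x) x 44 (y) x 8 mm thick, a tab 12 mm wide sticking out 8 mm from the middle of its +y end, an upright grip bar 14 (x) x 30 (y) mm from 8 to 36 mm above its underside. Origin: centre of the underside of the 32 x 44 part. It fits the port one way round only, 2 mm to spare each side; turned half round the tab rests on the deck, 8 mm up.
- bottle: bystander: closed white reagent bottle with a green cap, 48 mm across and 88 mm tall, standing upright; origin at the centre of its underside.
- beaker: bystander: clear glass beaker, 50 mm across and 65 mm tall, standing upright; origin at the centre of its underside.
Not all that is in view belongs to the job. Of the things shaped like the plate, the grey one is meant.

How it is judged:
On the way, in this order (a step that is already met when the one before it is completed fails the run):
1. the dust cover is swung fully aside, to within 0.2 rad of its end stop ((value of joint cover above 1.5 rad or value of joint cover below -1.5 rad)), for 0.2 s.
2. the plate lies flush in the port with the cover open ((value of joint cover above 1.5 rad or value of joint cover below -1.5 rad) and z of plate in the frame of port between -0.002 and 0.0025 m and horizontal distance between plate and port below 0.005 m and angle between plate's own z axis and vertical below 0.07 rad and angle between the y axis of plate and the y axis of port, either way round below 0.2 rad), for 0.2 s.
At the end, for the whole second after the job is handed in: The dust cover rests beyond 1.5 rad, either way; the reference plate lies released and at rest in the port, its underside within 2.5 mm of the port floor, its centre within 5 mm of the port centre, level within 0.07 rad and in line with the port within 0.2 rad (all of step 2 and linear speed of plate below 0.01 m/s and velocity of joint cover between -0.05 and 0.05 rad/s); the robot touches nothing.
It fails at once if bottle is pushed more than 20 mm or tipped over (distance of bottle from where it was at the start of the episode above 0.02 m or angle between bottle's own z axis and vertical above 0.4 rad).
It fails at once if beaker is pushed more than 20 mm or tipped over (distance of beaker from where it was at the start of the episode above 0.02 m or angle between beaker's own z axis and vertical above 0.4 rad).
It also fails if it takes over 67 s, if anything falls off the work surface, if the arm or the gripper's body presses on something with over 40 N, if the wrist force passes 120 N, or if a joint passes its speed limit or range.

## Working session

There is one attempt and no reset: what is moved stays moved. The work goes in short steps, Python scripts to look and compute and a tool call to move; the robot and the scene stay as the last step left them, time stands still between calls to the robot, and variables do not carry over. Pictures are saved under pics/ and viewed, at most 10 in all, crops included, and the job is handed in when it is done.

Besides the shell and the picture viewer there is one more tool, called after ">>>" as name(argument=value, ...), one argument or row to a line, values as JSON. play_rows: Moves the arm, as the interface text tells. Its arguments: {"type":"object","properties":{"increments":{"type":"string"},"jaw":{"type":"number"},"force":{"type":"number"}},"required":["increments"]}

```bash
mkdir -p pics
cat > h.py <<'E'
import numpy as np, cv2
from cell import bot
from scipy.spatial.transform import Rotation as R
def snap(n,f):
    s=bot.snapshot(n); cv2.imwrite('pics/'+f,cv2.cvtColor(s['pixels'],cv2.COLOR_RGB2BGR)); 
    import pickle; pickle.dump(s,open(f'pics/{f}.pkl','wb')); return s
def ld(f):
    import pickle; return pickle.load(open(f'pics/{f}.pkl','rb'))
def back(s,u,v,z):
    T=np.linalg.inv(s['camera_from_world']); d=T[:3,:3]@[(u-s['cx'])/s['fx'],(v-s['cy'])/s['fy'],1]; o=T[:3,3]
    return o+d*(z-o[2])/d[2]
def proj(s,p):
    c=s['camera_from_world']@np.r_[p,1]; return s['fx']*c[0]/c[2]+s['cx'],s['fy']*c[1]/c[2]+s['cy']
def rel(p):
    st=bot.get_state(); return R.from_quat(st['eef_rot']).inv().apply(np.array(p)-st['tool_pos'])*100
E
python3 - <<'E'
from h import *
s=snap('top','top1.png'); snap('scene','sc1.png')
st=bot.get_state(); print(st['time'],st['tool_pos'],R.from_quat(st['eef_rot']).as_matrix().round(3))
print(s['camera_from_world'].round(3),s['fx'])
E
```

```text
0.1 [0.20737445 0.58879427 0.23007191] [[-0.943  0.332 -0.001]
 [ 0.332  0.943 -0.002]
 [ 0.    -0.002 -1.   ]]
[[ 0.091 -0.996  0.003 -0.181]
 [-0.975 -0.089 -0.203  0.511]
 [ 0.202  0.016 -0.979  1.129]
 [ 0.     0.     0.     1.   ]] 534.1886607624248
```

View pics/top1.png

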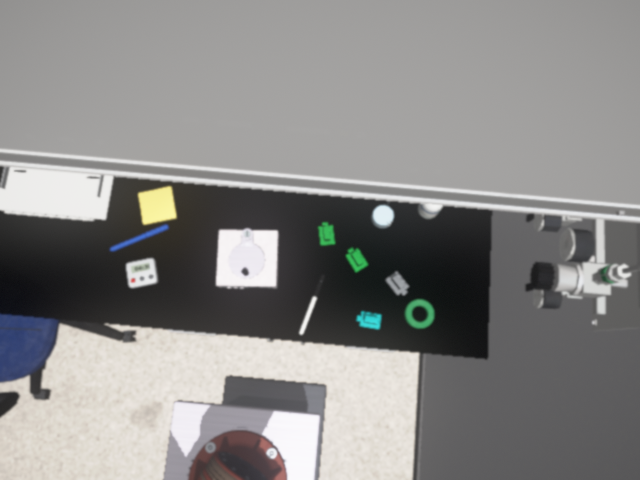

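View pics/sc1.png

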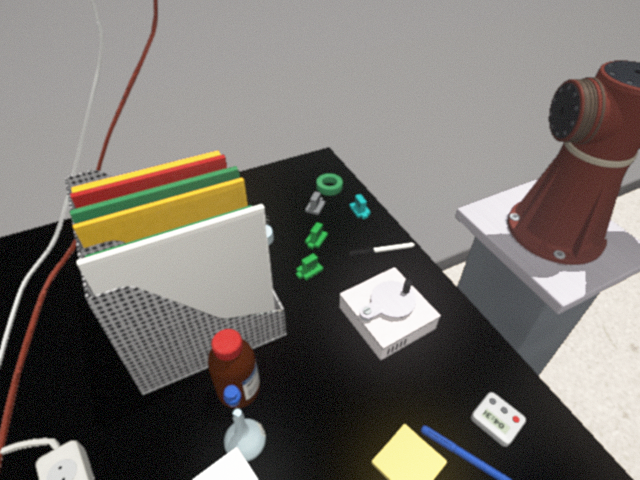

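The top view shows the meter at about (247,258), with its pivot at (248,233) and its knob at (245,271). The plate-like things are grey (397,284), green (326,234), green (357,260) and cyan (370,320); by the description I choose grey. The beaker is at (383,216) and the bottle at (430,210). I'll check the choice in one enlarged crop.

Run:
```python
from h import *
im=cv2.imread('pics/top1.png')
a=cv2.resize(im[220:300,205:290],(425,400)[::1],interpolation=cv2.INTER_CUBIC)
b=cv2.resize(im[265:305,375:420],(360,320),interpolation=cv2.INTER_CUBIC)
c=np.zeros((400,785,3),np.uint8); c[:,:425]=a; c[:320,425:]=b
cv2.imwrite('pics/crop1.png',c)
s=ld('top1.png')
for n,p,z in [('piv',(248,233),.058),('knob',(245,271),.084),('plate',(397,284),.02),('beaker',(383,216),.065),('bottle',(430,210),.088)]: print(n,back(s,*p,z).round(3))
```

```text
piv [0.524 0.033 0.058]
knob [0.436 0.025 0.084]
plate [ 0.446 -0.307  0.02 ]
beaker [ 0.588 -0.261  0.065]
bottle [ 0.604 -0.359  0.088]
```

View pics/crop1.png

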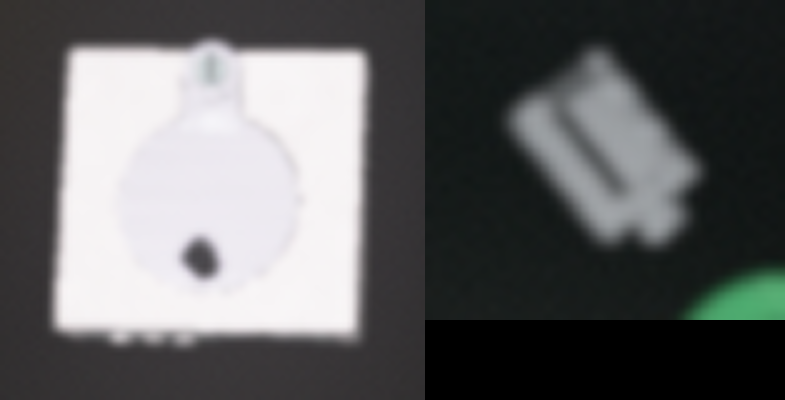

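Run:
```python
from h import *
s=ld('top1.png')
f=lambda a,b:(205+a/5,220+b/5)
C=np.array([back(s,*f(*p),.045)[:2] for p in [(70,48),(366,50),(358,332),(55,328)]])
print(C.round(4),C.mean(0).round(4)); 
for i in range(4):
  d=C[(i+1)%4]-C[i]; print(np.linalg.norm(d).round(4),np.degrees(np.arctan2(d[1],d[0])).round(1))
piv=back(s,*f(210,68),.062); k=back(s,*f(200,252),.084); print('piv',piv,'knob',k)
g=lambda a,b:(375+(a-425)/8,265+b/8)
P=np.array([back(s,*g(*p),.008)[:2] for p in [(508,112),(597,48),(703,172),(608,244)]])
print(P.round(4),P.mean(0)); 
for i in range(4):
  d=P[(i+1)%4]-P[i]; print(np.linalg.norm(d).round(4),np.degrees(np.arctan2(d[1],d[0])).round(1))
print(back(s,*g(665,228),.008))
```

```text
[[ 0.5283  0.1002]
 [ 0.5394 -0.0316]
 [ 0.4134 -0.0417]
 [ 0.4031  0.0905]] [0.471  0.0294]
0.1323 -85.2
0.1264 -175.4
0.1325 94.5
0.1256 4.5
piv [0.52140884 0.03411422 0.062     ] knob [0.43697777 0.02521532 0.084     ]
[[ 0.4565 -0.2816]
 [ 0.4771 -0.3055]
 [ 0.4445 -0.3375]
 [ 0.4218 -0.3121]] [ 0.44998856 -0.30917686]
0.0315 -49.4
0.0456 -135.4
0.0341 131.8
0.0462 41.3
[ 0.42777496 -0.32779685  0.008     ]
```

The crop confirms the grey plate, with its tab at the lower right (crop 665,228). Next I work out the move to above the knob.

Run:
```python
from h import *
print(rel([.435,.0265,.16]), bot.get_state()['tool_pos'])
```

```text
[-40.15907832 -45.45155052   7.09845821] [0.20737445 0.58879427 0.23007191]
```

>>> play_rows(
  increments="-2.5 -3 0 6;-5 -6 0 12;-7.5 -8.5 0 18;-10 -11.5 0 24;-12.5 -14 0 30;-15 -17 0 36;-17.5 -20 0 42;-20 -22.7 0 48",
  jaw=90,
  force=30,
)

```text
time: 0.77
tool_pos: [0.3206, 0.3068, 0.2307]
eef_rot: [0.557, 0.831, -0.0, -0.0]
force: [1.1, -0.1, -0.0]
gripper_width: 0.0551
finger_force: 0.0
```

```bash
cat >> h.py <<'E'
def yaw():
    m=R.from_quat(bot.get_state()['eef_rot']).as_matrix(); return np.degrees(np.arctan2(m[1,1],m[0,1]))
def go(p,y=None):
    st=bot.get_state(); print('rel',rel(p).round(2),'turn',None if y is None else round(yaw()-y,1),'at',st['tool_pos'].round(4),'yaw',round(yaw(),1),'w',round(st['gripper_width'],4),'t',st['time'],'F',st['force'].round(1))
E
python3 -c "
from h import *
go([.435,.0265,.16],4.7)"
```

```text
rel [-30.27  -0.06   7.09] turn 17.6 at [0.3206 0.3068 0.2307] yaw 22.3 w 0.0551 t 0.7667 F [ 1.1 -0.1 -0. ]
```

>>> play_rows(
  increments="-4 0 1 4;-8 0 2 8;-12 0 3 12;-16 0 4 17.6;-20 0 5 17.6;-24 0 6 17.6;-27 0 7 17.6;-30.2 0 7 17.6",
)

```text
time: 1.43
tool_pos: [0.4351, 0.0284, 0.1588]
eef_rot: [0.676, 0.737, -0.001, -0.002]
force: [-0.6, 0.3, 0.3]
gripper_width: 0.0554
finger_force: 0.0
```

>>> play_rows(
  increments="0 0 0 0;0 0 0 0",
)

```text
time: 1.6
tool_pos: [0.4369, 0.0288, 0.1609]
eef_rot: [0.677, 0.736, -0.0, -0.001]
force: [-1.1, 1.4, -0.3]
gripper_width: 0.0551
finger_force: 0.0
```

```bash
python3 -c "
from h import *
snap('wrist','w1.png');go([.435,.0265,.062],4.7)"
```

```text
rel [-0.33 -0.17  9.89] turn 0.2 at [0.4365 0.0298 0.1609] yaw 4.9 w 0.0554 t 1.65 F [ 0.3  1.2 -0.9]
```

View pics/w1.png

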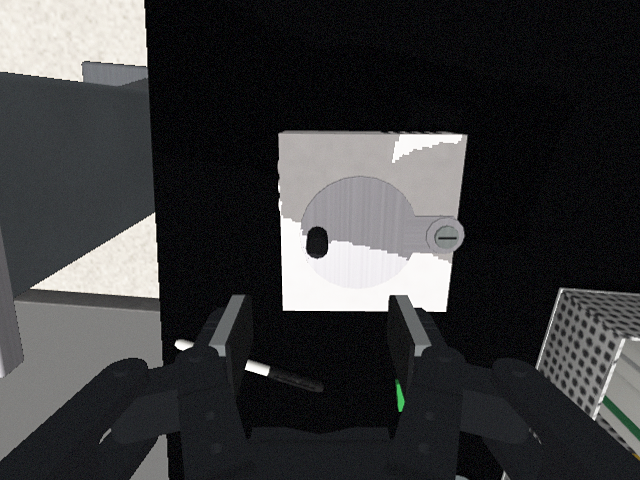

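The wrist view shows the meter with its knob at (317,243) and its pin at (446,237). The file rack stands behind it at the right. I check this against projections.

```bash
python3 -c "
from h import *
s=ld('w1.png')
for p in [(.4351,.0265,.084),(.4351,.0265,.058),(.5208,.0335,.062)]: print(np.round(proj(s,p),1))
print(back(s,446,237,.062),back(s,317,232,.058),back(s,317,251,.084))
C=np.array([back(s,*q,.045) for q in [(282,311),(447,311),(467,135),(279,133)]]);print(C.round(4),C.mean(0))
print(np.linalg.inv(s['camera_from_world']).round(3))"
```

```text
[315.4 253.1]
[315.8 239.5]
[444.4 241.6]
[0.52129487 0.03679468 0.062     ] [0.43551086 0.0318881  0.058     ] [0.43597784 0.02792671 0.084     ]
[[ 0.4144 -0.0372  0.045 ]
 [ 0.5394 -0.0268  0.045 ]
 [ 0.5284  0.1024  0.045 ]
 [ 0.4055  0.0934  0.045 ]] [0.47191006 0.03296407 0.045     ]
[[ 0.997  0.079  0.027  0.431]
 [ 0.083 -0.948 -0.308  0.109]
 [ 0.001  0.309 -0.951  0.303]
 [ 0.     0.     0.     1.   ]]
```

>>> play_rows(
  increments="-0.1 -0.1 3 0;-0.1 -0.1 6 0;-0.1 -0.1 8 0;-0.1 -0.1 9.2 0;-0.1 -0.1 9.8 0;-0.1 -0.1 9.8 0",
)

```text
time: 2.15
tool_pos: [0.4341, 0.0303, 0.0619]
eef_rot: [0.675, 0.738, -0.001, -0.001]
force: [0.1, 0.9, 0.7]
gripper_width: 0.0554
finger_force: 0.0
```

>>> play_rows(
  increments="0 0 0 0;0 0 0 0;0 0 0 0;0 0 0 0;0 0 0 0;0 0 0 0",
  jaw=255,
)

```text
time: 2.65
tool_pos: [0.435, 0.0291, 0.0644]
eef_rot: [0.676, 0.737, -0.001, -0.001]
force: [-5.1, 0.9, 7.3]
gripper_width: 0.0126
finger_force: 29.2
```

```bash
python3 -c "
from h import *
go([.4355,.029,.062],4.7); print(bot.get_state()['finger_force'])"
```

```text
rel [-0.01  0.05  0.24] turn 0.3 at [0.435  0.0291 0.0644] yaw 5.0 w 0.0126 t 2.65 F [-5.1  0.9  7.3]
29.207895398139954
```

>>> play_rows(
  increments="0 0 -0.2 0;0.3 0 -0.2 0;0.6 0 -0.2 0;0.9 0 -0.2 0;1.2 0.05 -0.2 0;1.2 0.05 -0.2 0",
)

```text
time: 3.15
tool_pos: [0.4347, 0.0416, 0.0648]
eef_rot: [0.676, 0.737, -0.0, -0.001]
force: [-1.0, -1.6, -6.6]
gripper_width: 0.0126
finger_force: 30.2
```

Negative is the free direction. I plan the arc.

```bash
cat >> h.py <<'E'
def arc(th,y0=4.7,piv=(.5208,.036),r=.0862,z=.0645):
    for t in th:
        a=np.radians(180+y0)+t; p=[piv[0]+r*np.cos(a),piv[1]+r*np.sin(a),z]
        d=(yaw()-(y0+np.degrees(t))+180)%360-180
        print(round(t,2),rel(p).round(2),d.round(1))
    st=bot.get_state(); v=st['tool_pos'][:2]-piv; print('theta',(np.arctan2(v[1],v[0])-np.radians(180+y0)+np.pi)%(2*np.pi)-np.pi,np.linalg.norm(v))
E
python3 -c "
from h import *
arc(-np.arange(.22,.9,.09))"
```

```text
-0.22 [0.62 0.13 0.03] 12.9
-0.31 [1.37 0.33 0.03] 18.1
-0.4 [2.09 0.61 0.03] 23.2
-0.49 [2.79 0.95 0.03] 28.4
-0.58 [3.46 1.34 0.03] 33.5
-0.67 [4.08 1.8  0.03] 38.7
-0.76 [4.67 2.31 0.03] 43.8
-0.85 [5.2  2.87 0.03] 49.0
theta -0.14668584087450265 0.08629201264731488
```

>>> play_rows(
  increments="0.6 0.15 0 6;1.35 0.35 0 12;2.1 0.6 0 18;2.8 0.95 0 24;3.45 1.35 0 30;4.1 1.8 0 36;4.65 2.3 0 42;5.2 2.85 0 48",
)

```text
time: 3.82
tool_pos: [0.4597, 0.0963, 0.0649]
eef_rot: [0.918, 0.397, 0.001, -0.0]
force: [3.1, -1.3, -10.3]
gripper_width: 0.0126
finger_force: 29.8
```

```bash
python3 -c "
from h import *
arc(-np.r_[np.arange(.94,1.5,.09),1.56]);go([0,0,0])"
```

```text
-0.94 [0.68 0.   0.04] 5.9
-1.03 [1.45 0.12 0.04] 11.1
-1.12 [2.2  0.3  0.04] 16.3
-1.21 [2.94 0.55 0.04] 21.4
-1.3 [3.64 0.87 0.05] 26.6
-1.39 [4.32 1.24 0.05] 31.7
-1.48 [4.96 1.68 0.05] 36.9
-1.56 [5.5  2.12 0.05] 41.5
theta -0.8609767931046681 0.0857897517511912
rel [-38.5  -26.92   6.43] turn None at [0.4597 0.0963 0.0649] yaw -43.2 w 0.0126 t 3.8167 F [  3.1  -1.3 -10.3]
```

>>> play_rows(
  increments="0.7 0 0.1 6;1.45 0.1 0.1 11;2.2 0.3 0.1 16;2.95 0.55 0.1 21.5;3.65 0.85 0.1 26.5;4.3 1.25 0.1 31.5;4.95 1.7 0.1 37;5.5 2.1 0.1 41.5",
)

```text
time: 4.48
tool_pos: [0.5129, 0.1213, 0.0647]
eef_rot: [0.999, 0.046, -0.0, 0.0]
force: [-0.1, -4.4, -2.7]
gripper_width: 0.0124
finger_force: 30.6
```

```bash
python3 -c "
from h import *
arc([-1.62,-1.68,-1.72])"
```

```text
-1.62 [ 0.52 -0.04  0.02] 3.4
-1.68 [1.03 0.   0.02] 6.9
-1.72 [1.37 0.05 0.02] 9.2
theta -1.5602172979827738 0.08562838941728619
```

Push to the stop, release, and retract.

>>> play_rows(
  increments="0.5 0 0 3;1 0 0 6;1.3 0.05 0 8;1.3 0.05 0 8;1.3 0.05 0 8",
)

```text
time: 4.9
tool_pos: [0.526, 0.1215, 0.0647]
eef_rot: [1.0, -0.021, 0.001, 0.001]
force: [0.8, -5.3, -3.7]
gripper_width: 0.0123
finger_force: 30.6
```

>>> play_rows(
  increments="0 0 0 0;0 0 0 0;0 0 0 0;0 0 0 0;0 0 -3 0;0 0 -6 0;0 0 -10 0;0 0 -14 0",
  jaw=120,
)

```text
time: 5.57
tool_pos: [0.5242, 0.1223, 0.2052]
eef_rot: [1.0, -0.022, -0.001, -0.0]
force: [0.3, -0.1, 0.3]
gripper_width: 0.0451
finger_force: 0.0
```

```bash
python3 -c "
from h import *
s=snap('top','top2.png')
go([.44,-.30,.16],-137+90)
im=cv2.imread('pics/top2.png');cv2.imwrite('pics/crop2.png',cv2.resize(im[215:305,195:300],(700,600),interpolation=cv2.INTER_CUBIC))"
```

```text
rel [-7.3  42.67  5.35] turn -45.5 at [0.5305 0.1231 0.2159] yaw -92.5 w 0.0451 t 5.6167 F [2.7 0.6 5.4]
```

View pics/crop2.png

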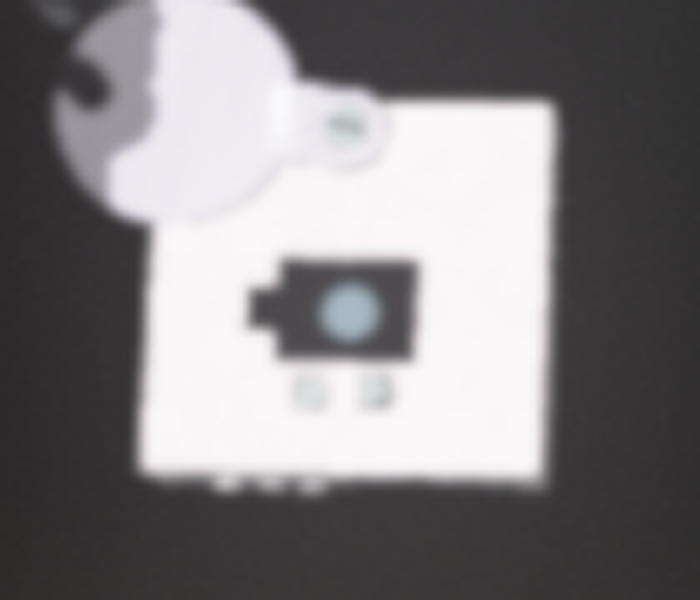

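The cover is fully open, and the slot is at the port's left end (+y), at crop (262,305). I'll grip the bar along its 30 mm length, so that the wrist range allows the turn, and go to above the plate.

>>> play_rows(
  increments="-0.8 3.2 0 -6;-1.5 6.5 0 -13;-2 10 0 -20;-2.5 13.5 0 -27;-3 17 0 -34;-4 20.5 0 -41;-4.5 24 0 -48;-5 27 0 -55",
  jaw=90,
)

```text
time: 6.28
tool_pos: [0.4637, -0.1447, 0.2047]
eef_rot: [0.908, 0.42, 0.001, 0.0]
force: [0.0, -0.2, -0.6]
gripper_width: 0.0554
finger_force: 0.0
```

```bash
python3 -c "
from h import *
go([.45,-.309,.16],43)"
```

```text
rel [-13.41   9.6    4.47] turn -83.4 at [ 0.4637 -0.1447  0.2047] yaw -40.4 w 0.0554 t 6.2833 F [ 0.  -0.2 -0.6]
```

>>> play_rows(
  increments="-2.5 2 0.5 -7;-5 4 1 -14;-8 6 1.5 -21;-11 8 2 -28;-13.4 9.6 2.5 -35;-13.4 9.6 2.5 -42;-13.4 9.6 2.5 -49;-13.4 9.6 2.5 -56",
)

```text
time: 6.95
tool_pos: [0.4494, -0.3081, 0.1792]
eef_rot: [0.605, 0.796, 0.0, 0.0]
force: [-0.2, -0.2, -0.6]
gripper_width: 0.0551
finger_force: 0.0
```

>>> play_rows(
  increments="0 0 0 -7;0 0 0 -14;0 0 0 -21;0 0 0 -25;0 0 0 -25;0 0 0 -25",
)

```text
time: 7.45
tool_pos: [0.4497, -0.3073, 0.1794]
eef_rot: [0.421, 0.907, 0.0, 0.0]
force: [-0.4, -0.2, 0.3]
gripper_width: 0.055
finger_force: 0.0
```

```bash
python3 -c "
from h import *
s=snap('wrist','w2.png')
go([.45,-.309,.13],43)
c=np.array([.45,-.309]);y=np.radians(-137);Y=np.array([np.cos(y),np.sin(y)]);X=np.array([-np.sin(y)*-1,-np.cos(y)])
for q in [(16,22,8),(16,-22,8),(-16,-22,8),(-16,22,8),(0,30,8),(0,0,36)]:
  print(q,np.round(proj(s,np.r_[c+X*q[0]/1e3+Y*q[1]/1e3,q[2]/1e3]),0))"
```

```text
rel [-0.15 -0.08  4.94] turn -2.8 at [ 0.4496 -0.3073  0.1794] yaw 40.2 w 0.0553 t 7.5 F [ 0.7  1.  -0.9]
(16, 22, 8) [290. 195.]
(16, -22, 8) [342. 192.]
(-16, -22, 8) [343. 229.]
(-16, 22, 8) [292. 231.]
(0, 30, 8) [281. 214.]
(0, 0, 36) [317. 221.]
```

View pics/w2.png

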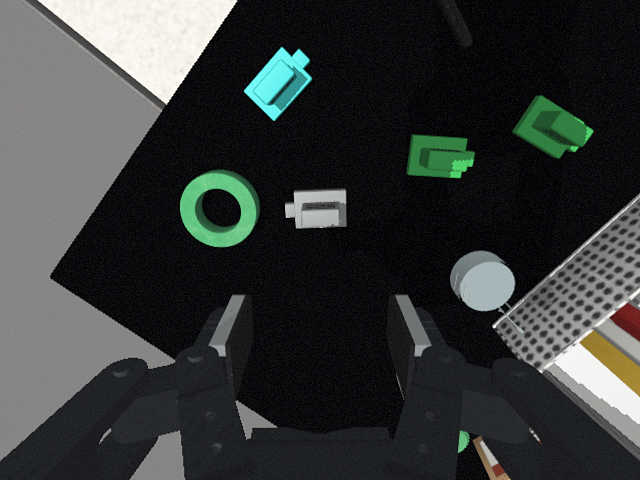

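The wrist view shows the grey plate with corners (294,190), (346,188), (347,226) and (296,229), and its tab at the left (289,210). That is about 4 px off my estimate.

```bash
python3 -c "
from h import *
s=ld('w2.png')
P=np.array([back(s,*q,.008) for q in [(294,190),(346,188),(347,226),(296,229)]]);c=P.mean(0);print(c)
for a,b in[(1,0),(2,3),(0,3),(1,2)]:
  d=P[b]-P[a];print(np.degrees(np.arctan2(d[1],d[0])))
B=np.array([back(s,*q,.036) for q in [(302,208),(338,206),(339,226),(304,228)]]).mean(0);print('bar',B)
go([c[0],c[1],.02],43)"
```

```text
[ 0.45068627 -0.30463825  0.008     ]
-137.58171656261172
-136.30099195536948
-48.089512389383735
-47.07463296308551
bar [ 0.45043928 -0.30452418  0.036     ]
rel [ 0.14  0.25 15.94] turn -2.8 at [ 0.4496 -0.3073  0.1794] yaw 40.2 w 0.0553 t 7.5 F [ 0.7  1.  -0.9]
```

>>> play_rows(
  increments="0.1 0.2 4 -2.8;0.1 0.2 8 -2.8;0.1 0.2 11 -2.8;0.1 0.2 14 -2.8;0.1 0.2 15.6 -2.8;0.1 0.2 16.4 -2.8;0.1 0.2 16.4 -2.8",
)

```text
time: 8.08
tool_pos: [0.4488, -0.3041, 0.0131]
eef_rot: [0.398, 0.917, 0.001, -0.002]
force: [0.3, 0.3, -0.5]
gripper_width: 0.0556
finger_force: 0.0
```

>>> play_rows(
  increments="0 0 0 0;0 0 0 0;0 0 0 0;0 0 0 0;0 0 0 0;0 0 0 0",
  jaw=255,
  force=40,
)

```text
time: 8.58
tool_pos: [0.4518, -0.3067, 0.0173]
eef_rot: [0.398, 0.917, -0.001, 0.002]
force: [0.3, -0.7, 6.6]
gripper_width: 0.0292
finger_force: 40.2
```

>>> play_rows(
  increments="0 0 -1 0;0 0 -3 0;0 0 -6 0;0 0 -9 0;0 0 -12 0;0 0 -14 0;0 0 -14 0",
)

```text
time: 9.17
tool_pos: [0.4531, -0.3078, 0.1615]
eef_rot: [0.398, 0.917, -0.002, 0.005]
force: [0.9, -1.6, -0.4]
gripper_width: 0.0292
finger_force: 39.6
```

```bash
python3 -c "
from h import *
s=snap('wrist','w3.png');go([.463,.0295,.16],-85.3)"
```

```text
rel [23.79 23.79 -0.27] turn 128.4 at [ 0.4518 -0.3067  0.1587] yaw 43.1 w 0.0291 t 9.2167 F [ 0.1  0.4 -0.9]
```

View pics/w3.png

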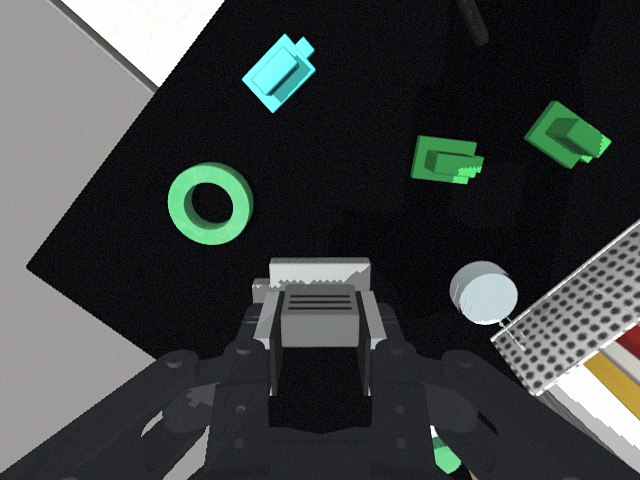

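The wrist view shows the plate held level: bar top face at (282..358, 310..346), tab at the left (262,290), and plate far edge at row 258. I compute its offset in the tool frame.

```bash
python3 -c "
from h import *
s=ld('w3.png');z=bot.get_state()['tool_pos'][2]
for h in(.017,.0187,.0205):
  for q in [(320,310),(320,346),(320,328)]: print(h,q,rel(back(s,*q,z+h)).round(2))
for q in [(270,258),(370,258)]: print('edge top',rel(back(s,*q,z-.0093)).round(2),'bottom',rel(back(s,*q,z-.0173)).round(2))
s=ld('w2.png')
f=lambda a,b:(195+a*105/700,215+b*90/600)
t=ld('top2.png')
P=np.array([back(t,*f(*q),.045) for q in [(281,260),(418,262),(414,360),(276,357)]]);print('port',P.mean(0),P.round(4))
"
```

```text
0.017 (320, 310) [ 0.71  0.17 -1.7 ]
0.017 (320, 346) [-0.88  0.17 -1.69]
0.017 (320, 328) [-0.07  0.17 -1.7 ]
0.0187 (320, 310) [ 0.8   0.17 -1.88]
0.0187 (320, 346) [-0.76  0.17 -1.86]
0.0187 (320, 328) [ 0.03  0.17 -1.87]
0.0205 (320, 310) [ 0.91  0.17 -2.06]
0.0205 (320, 346) [-0.64  0.17 -2.05]
0.0205 (320, 328) [ 0.15  0.17 -2.05]
edge top [ 1.77 -1.99  0.92] bottom [ 1.45 -2.11  1.72]
edge top [1.77 2.34 0.92] bottom [1.45 2.46 1.72]
port [0.46241495 0.02916464 0.045     ] [[0.477  0.0531 0.045 ]
 [0.4805 0.0077 0.045 ]
 [0.4477 0.0052 0.045 ]
 [0.4445 0.0507 0.045 ]]
```

>>> play_rows(
  increments="2.2 2.2 0 6;4.4 4.4 0 13;6.6 6.6 0 20;8.8 8.8 0 27;11 11 0 34;13.2 13.2 0 41;15.4 15.4 0 48;17.6 17.6 0 55",
)

```text
time: 9.88
tool_pos: [0.4564, -0.0557, 0.153]
eef_rot: [0.777, 0.629, -0.001, -0.002]
force: [1.3, -0.5, -1.0]
gripper_width: 0.0291
finger_force: 39.7
```

```bash
python3 -c "
from h import *
go([.463,.031,.16],-85.3)"
```

```text
rel [ 8.62 -1.16 -0.69] turn 73.3 at [ 0.4564 -0.0557  0.153 ] yaw -12.0 w 0.0291 t 9.8833 F [ 1.3 -0.5 -1. ]
```

>>> play_rows(
  increments="2 -0.3 -0.3 7;4 -0.6 -0.5 14;6 -0.9 -0.5 21;8 -1.1 -0.5 28;8.6 -1.15 -0.5 35;8.6 -1.15 -0.5 42;8.6 -1.15 -0.5 49;8.6 -1.15 -0.5 56",
)

```text
time: 10.55
tool_pos: [0.4626, 0.0294, 0.1579]
eef_rot: [0.982, 0.191, -0.002, -0.001]
force: [0.1, -0.4, -1.6]
gripper_width: 0.029
finger_force: 39.7
```

>>> play_rows(
  increments="0 0 0 7;0 0 0 14;0 0 0 16;0 0 0 16;0 0 0 16",
)

```text
time: 10.97
tool_pos: [0.4631, 0.029, 0.1585]
eef_rot: [0.998, 0.056, -0.002, -0.0]
force: [1.2, 0.6, -0.3]
gripper_width: 0.0289
finger_force: 39.7
```

```bash
python3 -c "
from h import *
s=snap('wrist','w4.png');go([.463,.031,.10],-85.3)"
```

```text
rel [-0.   -0.21  5.89] turn 1.7 at [0.4634 0.029  0.1589] yaw -83.6 w 0.029 t 11.0167 F [ 0.5  0.1 -1.4]
```

View pics/w4.png

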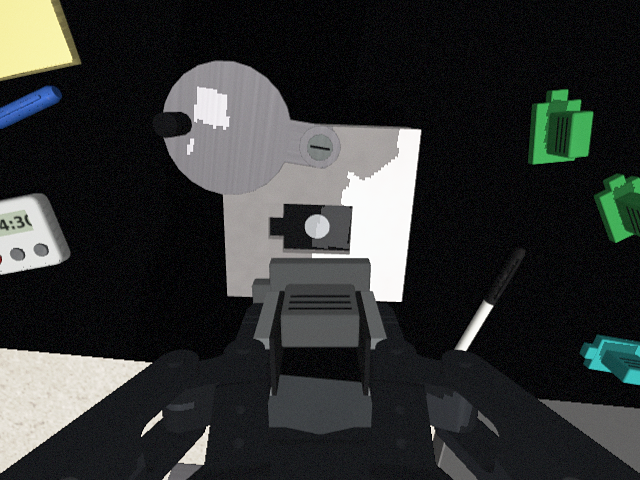

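The wrist view shows the port open at (284..352, 205..250) with its slot at the left (276,228), and the plate held below it with its tab also to the left. The directions match.

```bash
python3 -c "
from h import *
s=ld('w4.png')
g=cv2.cvtColor(s['pixels'],cv2.COLOR_RGB2GRAY)
q=np.float32([(284,204),(352,207),(350,251),(282,248)])
q=cv2.cornerSubPix(g,q.reshape(-1,1,2),(4,4),(-1,-1),(3,50,.01)).reshape(-1,2);print(q)
P=np.array([back(s,*p,.045) for p in q]);c=P.mean(0);print('port',c,rel(c).round(2))
for a,b in [(0,1),(3,2),(3,0),(2,1)]:
  d=P[b]-P[a];print(np.linalg.norm(d).round(4),np.degrees(np.arctan2(d[1],d[0])).round(1))
p=back(s,320,147,.062);print('pin',p,'->port',p[:2]-.058*np.array([np.cos(.082),np.sin(.082)]))
C=np.array([back(s,*p,.045) for p in [(421,128),(402,301),(227,297)]]);m=(C[0]+C[2])/2;print('meter',m,C)
"
```

```text
[[283.30823 203.42795]
 [352.02853 205.59392]
 [350.      251.     ]
 [282.79626 247.96262]]
port [0.46501673 0.0324074  0.045     ] [ 0.23 -0.32 11.39]
0.0472 -85.4
0.048 -86.4
0.0325 4.1
0.0333 5.4
pin [0.52141063 0.03671822 0.062     ] ->port [0.46360552 0.03196755]
meter [0.47148816 0.03305247 0.045     ] [[ 0.53911355 -0.02689657  0.045     ]
 [ 0.41507262 -0.03685439  0.045     ]
 [ 0.40386277  0.0930015   0.045     ]]
```

```bash
python3 -c "
from h import *
s=ld('w4.png');st=bot.get_state();z=.1585
b=np.mean([back(s,*q,z+.0187) for q in [(282,310),(358,310),(358,346),(282,346)]],0)
e=np.mean([back(s,*q,z-.0093) for q in [(270,258),(370,258)]],0)
port=np.array([.4636,.0322,z])
Rt=R.from_quat(st['eef_rot']).inv()
print('bar',b,'edge',e,'tcp',st['tool_pos'])
print('port-bar tool',Rt.apply(port-b)*100,'port-edge',Rt.apply(port-e)*100, 'yaw',yaw())
T=np.linalg.inv(s['camera_from_world']);print('cam rel tool',Rt.apply(T[:3,3]-st['tool_pos']).round(4),(Rt.as_matrix()@T[:3,:3]).round(3))
"
```

```text
bar [0.46639857 0.03070453 0.1772    ] edge [0.48313463 0.03254411 0.1492    ] tcp [0.46342516 0.02895121 0.15888684]
port-bar tool [-0.25613014 -0.17878367  1.87083354] port-edge [-1.94777794 -0.18391032 -0.92435827] yaw -83.60425604053982
cam rel tool [ 0.0791 -0.0017 -0.1419] [[ 0.    -0.952 -0.307]
 [ 1.    -0.     0.001]
 [-0.001 -0.307  0.952]]
```

>>> play_rows(
  increments="-0.15 -0.2 2 2;-0.15 -0.2 4 2;-0.15 -0.2 6 2;-0.15 -0.2 8 2;-0.15 -0.2 8.9 2;-0.15 -0.2 8.9 2;-0.15 -0.2 8.9 2",
)

```text
time: 11.6
tool_pos: [0.4625, 0.0307, 0.071]
eef_rot: [0.999, 0.038, -0.001, -0.0]
force: [0.2, -0.4, -0.1]
gripper_width: 0.0291
finger_force: 39.6
```

```bash
python3 -c "
from h import *
s=snap('wrist','w5.png');go([.463,.031,.07],-85.3)
im=cv2.imread('pics/w5.png');cv2.imwrite('pics/crop5.png',cv2.resize(im[200:350,220:420],(800,600),interpolation=cv2.INTER_CUBIC))"
```

```text
rel [-0.05 -0.04  0.19] turn -0.3 at [0.4635 0.0306 0.0719] yaw -85.6 w 0.0291 t 11.65 F [ 0.1 -0.2 -0.8]
```

View pics/crop5.png

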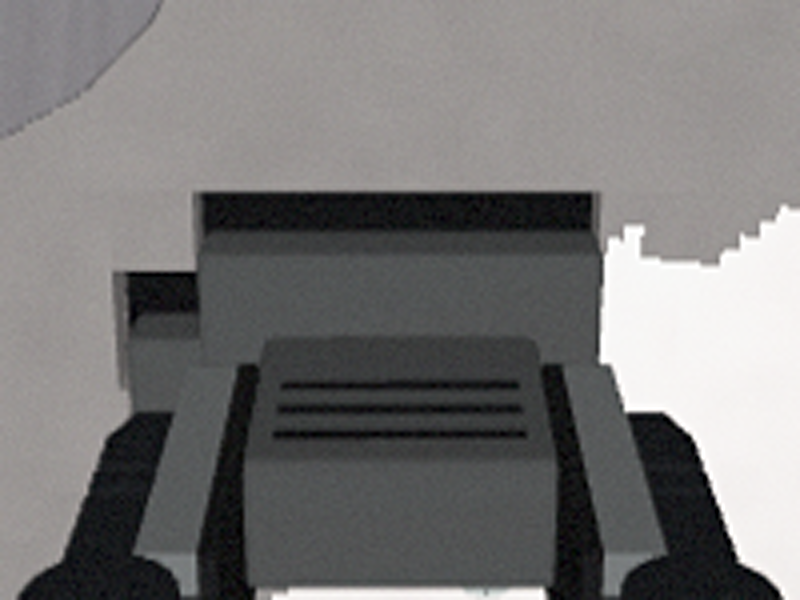

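The close crop shows the port's back edge at row 191, cols 195..600. The plate's top back edge is at row 250, cols 200..603, so it is laterally centred. The slot is at 115..195 and the tab at 130..200. I compute the fore-aft offset.

```bash
python3 -c "
from h import *
s=ld('w5.png');z=.0715
f=lambda a,b:(220+a/4,200+b/4)
t=bot.get_state()['tool_pos'];Rt=R.from_quat(bot.get_state()['eef_rot']).inv()
r=lambda a,b,h:(Rt.apply(back(s,*f(a,b),h)-t)*1000).round(1)
print('port edge',r(195,191,.045),r(600,191,.045),'slot +x edge',r(115,270,.045),r(195,270,.045))
for dz in (0,.002): print('plate top',r(200,250,z-.0093-dz),r(603,250,z-.0093-dz),'bot',r(203,230,z-.0173-dz),'tab top',r(135,336,z-.0093-dz),'tab bot',r(135,313,z-.0173-dz),'bar top',r(250,460,z+.0187-dz),r(250,586,z+.0187-dz))
"
```

```text
port edge [ 17.8 -25.4  26.9] [17.8 22.  26.9] slot +x edge [  7.8 -35.4  26.9] [  7.8 -25.8  26.9]
plate top [ 17.4 -22.8   9.7] [17.4 20.1  9.7] bot [ 16.5 -23.4  17.7] tab top [  7.3 -30.2   9.7] tab bot [  6.4 -31.5  17.7] bar top [  8.2 -15.1 -18.3] [ -5.1 -15.5 -18.3]
plate top [ 16.6 -23.   11.7] [16.5 20.4 11.7] bot [ 15.7 -23.7  19.7] tab top [  6.4 -30.6  11.7] tab bot [  5.5 -31.9  19.7] bar top [  7.1 -15.4 -16.3] [ -6.4 -15.8 -16.3]
```

>>> play_rows(
  increments="-0.08 -0.04 0 0;-0.08 -0.04 0.4 0;-0.08 -0.04 0.7 0;-0.08 -0.04 1 0;-0.08 -0.04 1.2 0;-0.08 -0.04 1.2 0",
)

```text
time: 12.15
tool_pos: [0.4616, 0.0311, 0.0587]
eef_rot: [0.999, 0.038, -0.001, -0.0]
force: [0.1, -0.6, -1.3]
gripper_width: 0.029
finger_force: 39.7
```

>>> play_rows(
  increments="0 0 0.2 0;0 0 0.35 0;0 0 0.5 0;0 0 0.5 0;0 0 0.5 0",
)

```text
time: 12.57
tool_pos: [0.4622, 0.031, 0.0544]
eef_rot: [0.999, 0.038, 0.0, 0.0]
force: [-0.6, -0.5, 0.7]
gripper_width: 0.0289
finger_force: 39.8
```

>>> play_rows(
  increments="0 0 0 0;0 0 0 0;0 0 0 0;0 0 0 0;0 0 0 0;0 0 0 0",
  jaw=120,
)

```text
time: 13.07
tool_pos: [0.4621, 0.031, 0.0543]
eef_rot: [0.999, 0.038, 0.0, 0.0]
force: [1.0, 0.8, 0.7]
gripper_width: 0.0449
finger_force: 0.0
```

>>> play_rows(
  increments="0 0 -1 0;0 0 -3 0;0 0 -6 0;0 0 -9 0;0 0 -11 0;0 0 -11 0;0 0 -11 0",
)

```text
time: 13.65
tool_pos: [0.4636, 0.0309, 0.1666]
eef_rot: [0.999, 0.038, 0.002, 0.0]
force: [-0.8, -0.1, -1.5]
gripper_width: 0.045
finger_force: 0.0
```

```bash
python3 -c "
from h import *
s=snap('wrist','w6.png');go([.463,.031,.07],-85.3)
im=cv2.imread('pics/w6.png');cv2.imwrite('pics/crop6.png',cv2.resize(im[50:350,130:530],(800,600),interpolation=cv2.INTER_CUBIC))"
```

```text
rel [0.08 0.01 9.48] turn -0.4 at [0.4622 0.031  0.1648] yaw -85.7 w 0.0453 t 13.7 F [ 0.4 -0.2 -0.6]
```

View pics/crop6.png

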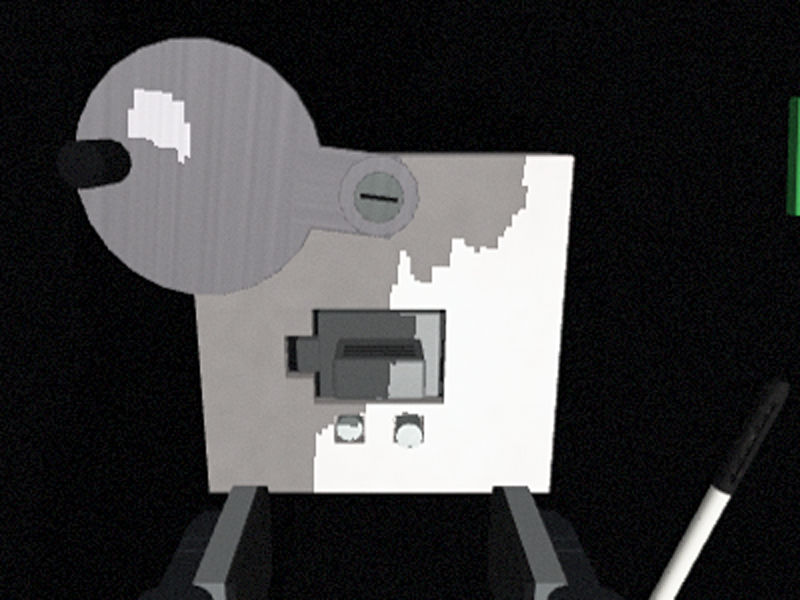

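The plate sits flush in the port at crop (380,355), with its tab in the slot (300,355). The cover is wide open and the gripper is clear, so I hand in.

```bash
python3 -c "
from cell import bot
print(bot.hand_in())"
```

```text
the job is handed in; nothing more can be done
None
```

The cover is swung fully open in the negative direction, the grey plate sits flush in the port with its tab in the slot and is released, the arm never went near the bottle or beaker, and the job is handed in; no verdict was returned.

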